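# Start the second course of a kiln bag wall

### The arm

A 6-joint arm with a two-finger parallel gripper is mounted at the origin on the work surface. World frame = base frame: x ahead of the robot, y to its left, z up, the work surface at z = 0. Lengths are in mm, angles in rad, forces in N, time in s.
With the tool pointing down it reaches from about 375 to 925 mm from the base axis. Payload 5.7 kg.
Tool frame: the origin (TCP) lies midway between the tips of the shut fingers; the grasp point (between the pads) lies 19 mm behind it; z points along the fingers, y is the line along which they close (so a half turn about z gives the same grasp; the last joint's range is limited). The gripper opens to 88 mm and grips with 3 to 60 N. Pads are 20 mm wide; open, the fingers measure 115 mm over their backs; the gripper's body (75 mm by 178 mm) begins 61 mm behind the grasp point.
Start: joints at [-1.388, 0.359, 1.51, -0, 1.272, -0.115], TCP at [176.035, -573.562, 222.623] pointing down, gripper open.
Joint ranges: [-2.97, 2.97], [-1.01, 2.36], [0.21, 2.38], [-0.96, 4.11], [0.2, 2.71], [-2.98, 2.98]. Speed limits (rad/s): [2.39, 2.39, 3.14, 3.14, 3.14, 3.14].

### API

Orientations are given as a unit quaternion [w, x, y, z].
In Python, from bench import status, optics, order gives the robot as it stands. The module is installed in compiled form; this text tells all that it offers.
- The arm moves only by the tool move_arm, never from a script. Its arguments are lists of equal length, an entry for each row: "gripper": the finger opening in mm, from 0 to 87.8; "dp": the shift along the tool's x, y, z as a fraction of full scale, a list of three; "turn": the turn about the tool's z as a fraction of full scale. In form: {"gripper": [gripper, ...], "dp": [[x, y, z], ...], "turn": [turn, ...]}. A call has 1 to 20 rows; each row shifts and turns the commanded pose from where the row before left it, along the tool's axes as they then stand; what a row does not reach is not made up. Full scale, the value 1, is 150 mm for a shift and 60 degrees for a turn. A row lasts 1/10 s, in which the tool goes at most 50 mm and 8.59 degrees, less where a joint would pass 70% of its speed; a pose out of reach is approached as far as the arm can. A call with a number of a shift or a turn outside -1 to 1 is refused whole. A call with a gripper value outside its range is refused whole. The fingers move at their own pace and stop on an object; "grip_force" is the grip in N (left out, the last holds). Time passes only in rows, so rows that do not move let the fingers close. It gives the time, the measured TCP pose, the force, the opening and the grip force at its end, in the units of the state.
- status.state(): the state, without advancing time (a new reading comes with each control period).
- optics.camera(name): name is "side" or "top"; returns the picture (480x640x3 uint8, red, green, blue); there is no depth.
- optics.camera_model(name): a dict with "intrinsics" (3x3 intrinsics, pixels), "D" ([k1, k2, p1, p2, k3] as OpenCV has them; the pictures are not rectified), "position" and "attitude" of the camera in the world. Camera axes: x right, y up, looking along -z (the intrinsics and any distortion apply to the point x, -y, -z); pixel columns grow to the right and rows downward; lengths in mm; the calibration is good to about 2 mm. A picture is of the moment at which its call begins. camera_model takes no time and is no camera call.
- order.job_done(): hands the job in; it is judged then, once.
The state is a dict: "time_s": time; "joint_positions": joint angles; "qd": joint speeds; "joint_torque": joint torques, N m; "eef_pos": TCP position; "tool_rot": TCP orientation; "ft_force": force on the tool from outside, world axes, zero at the start; "ft_torque": the same for the moment, N m; "width": finger opening in mm; "finger_force": force on a finger pad.
Only numpy, scipy, OpenCV 4.12 (cv2) and the standard library are available. Lean on these libraries where they do the work, as an engineer would, in place of code of your own. Each camera call takes 0.05 s, during which the arm holds its last target. There are 200 camera calls.

### The job

Carry on the dry-laid firebrick bag wall on the little kiln's hearth. The half brick still lies in the mitre box where it was sawn and can only be taken by its ends there: lift it out, put it down, take it again across its sides and start the second course with it, pushed up firmly to the kiln's side wall; then lay the whole brick next to it, bridging the joint below, and push it up firmly too so that no gap is left at either end of the half brick. Feel your way, as soft brick crushes above 35 N; lay both flat and in line with the first course, with no drops and without shifting the two bricks already laid or the other things on the bench.

Things in the scene. Friction and masses are not known exactly. Their poses are not given: they have to be found in the camera images.
- hearth: Fixed base of a test kiln: grey slab in a steel tray, 300 (x) x 380 mm (y), top 30 mm up. Origin: centre of underside; x points about away from the robot, y to its left. Firebrick side wall along x at its -y end, inner face y = -120 mm; rear wall along y at its -x end, inner face x = -85 mm; both two courses, tops 118 mm up. The loose bag wall runs along y, centre line x = +30 mm.
- wall_corner (a point): Top inner edge of the side wall's first course, on the bag wall's centre line, at the height of the bag wall's first course's top (hearth frame: 30, -120, 74 mm). The side wall's second course above it is laid by hand: its inner face stands anywhere from 4 mm back to 4 mm proud of this point, parallel to x, so it must be felt for.
- first_a: First-course brick, already laid dry (loose) on the hearth with its end against the side wall: 130 mm long (its y), 48 mm wide (its x), 44 mm high, about 0.24 kg. Origin: centre of its underside.
- first_b: The next first-course brick, same size, laid loose end to end with first_a; beyond it the hearth is free.
- half_brick: Half brick of the same cream firebrick, 64 mm long (its y), 48 mm wide (its x), 44 mm high, about 0.12 kg. Origin: centre of its underside. Starts lying in the mitre box's channel, its length along the channel.
- whole_brick: The one whole brick still to be laid, lying flat on the ware board: 130 mm long (its y), 48 mm wide (its x), 44 mm high, about 0.24 kg. Origin: centre of its underside.
- mitre_box: Wooden mitre box fixed to the bench. Origin: centre of underside. Channel along its y, 200 mm long, 54 mm wide, open at the top and both ends, floor 12 mm above the bench. The two fences (12 mm thick, each with a saw kerf) stand 62 mm above the bench, 6 mm over the half brick's top, so its sides cannot be reached there.
- ware_board: Plain board fixed on the bench, 100 x 240 mm, 18 mm thick, long side along its y; the whole brick lies on it. Origin: centre of its underside.
- mould: Bystander: round white plaster mould, 116 mm across, 65 mm high, heavy. Leave alone.
- handsaw: Bystander: handsaw lying flat, about 380 mm long, wooden handle. Leave alone.
- brush: Bystander: hand brush lying on the bench. Leave alone.
Things that resemble listed ones, but are neither listed nor needed, are in the scene too. What is shaped like the whole_brick but pink is not meant. Leave any red look-alike of the half_brick alone.

How it is judged (in metres and radians):
On the way, in this order (a step that is already met when the one before it is completed fails the run):
1. the half brick is out of the mitre box and put down flat, let go, to be taken anew (contact force between the fingers and half_brick below 0.05 N and linear speed of half_brick below 0.02 m/s and horizontal distance between half_brick and mitre_box above 0.1 m and angle between half_brick's own z axis and vertical below 0.1 rad), for 0.2 s.
2. the half brick, on the first course's level, is pushed up firmly against the side wall (contact force between half_brick and hearth above 3 N and z of half_brick in the frame of hearth between 0.071 and 0.099 m).
3. the half brick starts the second course, hard against the side wall and let go (x of half_brick in the frame of hearth between 0.026 and 0.034 m and z of half_brick in the frame of hearth between 0.071 and 0.077 m and angle between half_brick's own z axis and vertical below 0.03 rad and angle between the x axis of half_brick and the x axis of hearth, either way round below 0.035 rad and y of half_brick in the frame of hearth between -0.0945 and -0.0815 m and contact force between the fingers and half_brick below 0.05 N and linear speed of half_brick below 0.02 m/s), for 0.2 s.
4. the whole brick is pushed up firmly against the half brick, and this one against the side wall (contact force between whole_brick and half_brick above 3 N and contact force between half_brick and hearth above 2 N).
5. the whole brick is laid next to it, butted tight, and let go (x of whole_brick in the frame of hearth between 0.026 and 0.034 m and z of whole_brick in the frame of hearth between 0.071 and 0.077 m and angle between whole_brick's own z axis and vertical below 0.03 rad and angle between the x axis of whole_brick and the x axis of hearth, either way round below 0.035 rad and y of whole_brick in the frame of hearth between 0.001 and 0.018 m and distance between half_brick and whole_brick below 0.0992 m and contact force between the fingers and whole_brick below 0.05 N and linear speed of whole_brick below 0.02 m/s), for 0.2 s.
At the end, for the whole second after the job is handed in: Half brick tight to the side wall (shown by the push going through it), whole brick at most 2 mm from it and bridging the joint below; both flat on the first course (height within 3 mm), within 4 mm of the bag wall's centre line and 2 degrees of its direction, let go and at rest (all of step 3 and all of step 5); the robot touches nothing.
It fails at once if a brick already laid is shifted by more than 4 mm (distance of any of first_a, first_b from where it was at the start of the episode above 0.004 m).
It fails at once if soft firebrick is crushed: a joint is pushed up with more than 35 N (contact force between half_brick and hearth above 35 N or contact force between whole_brick and half_brick above 35 N).
It fails at once if a brick is dropped or thrown: it falls freely for more than about 12 mm (0.5 m/s, out of the fingers) ((contact force between the fingers and half_brick below 0.01 N and linear speed of half_brick above 0.5 m/s) or (contact force between the fingers and whole_brick below 0.01 N and linear speed of whole_brick above 0.5 m/s)).
It fails at once if a bystander is pushed more than 20 mm (distance of any of mould, handsaw, brush from where it was at the start of the episode above 0.02 m).
It also fails if it takes over 72 s, if anything falls off the work surface, if the arm or the gripper's body presses on something with over 40 N, if the wrist force passes 120 N, or if a joint passes its speed limit or range.

## Working session

There is one attempt and no reset: what is moved stays moved. The work goes in short steps, Python scripts to look and compute and a tool call to move; the robot and the scene stay as the last step left them, time stands still between calls to the robot, and variables do not carry over. Pictures are saved under pics/ and viewed, at most 10 in all, crops included, and the job is handed in when it is done.

Besides the shell and the picture viewer there is one more tool, called after "Emit:" by a JSON object that holds its "method" and its "body", one argument or row to a line. move_arm: Moves the arm, as the interface text tells. Shift numbers are shares of 150 mm and turn numbers shares of 60 degrees, none past 1 either way. Its arguments: {"type":"object","properties":{"gripper":{"type":"array","items":{"type":"number"}},"dp":{"type":"array","items":{"type":"array","items":{"type":"number"}}},"turn":{"type":"array","items":{"type":"number"}},"grip_force":{"type":"number"}},"required":["gripper","dp","turn"]}

```bash
mkdir -p pics; python3 - <<'E'
from bench import status,optics
import cv2,numpy as np
for n in("top","side"):
    im=optics.camera(n); cv2.imwrite(f"pics/{n}0.png",im[:,:,::-1]); m=optics.camera_model(n); print(n,m)
print(status.state())
E
```

```text
top {'intrinsics': array([[621.09825009,   0.        , 328.93422718],
       [  0.        , 621.09825009, 246.42560466],
       [  0.        ,   0.        ,   1.        ]]), 'D': array([-0.10760044,  0.        ,  0.        ,  0.        ,  0.        ]), 'position': array([ 299.98086428,   14.5954284 , 1785.87352842]), 'attitude': array([ 0.70663015,  0.05193722, -0.04230571, -0.70440513])}
side {'intrinsics': array([[511.53825987,   0.        , 318.98793412],
       [  0.        , 511.53825987, 242.61430246],
       [  0.        ,   0.        ,   1.        ]]), 'D': array([-0.04807186,  0.        ,  0.        ,  0.        ,  0.        ]), 'position': array([-127.56734515,  925.07432566, 1332.79598711]), 'attitude': array([-0.29569698, -0.11168076,  0.33478832,  0.88769786])}
{'time_s': 0.1, 'joint_positions': array([-1.38808051e+00,  3.59407082e-01,  1.51129899e+00, -5.05231616e-05,
        1.27249493e+00, -1.15091083e-01]), 'qd': array([-0.00038064, -0.0024422 , -0.00011971, -0.00016013,  0.00130925,
       -0.00070429]), 'joint_torque': array([-4.75686429e-04, -5.16358316e+01, -2.71407169e+01,  6.74758782e-02,
        2.76033743e-02, -4.24029315e-05]), 'eef_pos': array([ 175.92330671, -572.99278353,  221.91866104]), 'tool_rot': array([-8.02901509e-04,  9.88932925e-01,  1.48361121e-01, -5.13121358e-05]), 'ft_force': array([ 0.43083298, -0.65917567,  0.09849637]), 'ft_torque': array([-0.02756345,  0.02075252, -0.0122922 ]), 'finger_force': 0.0, 'width': 87.76249302851872}
```

View pics/top0.png

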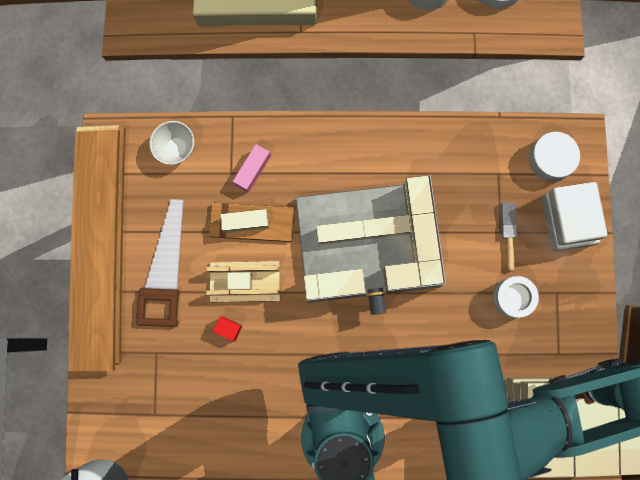

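View pics/side0.png

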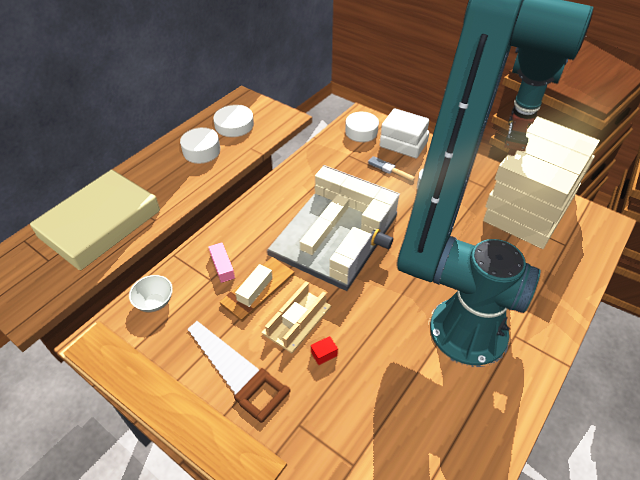

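The top view shows the kiln at (370,240), with the side wall at (425,230) and the first course at (363,228). Candidates:
- **Half brick:** the cream one at (239,281) in the mitre box fits. The red one at (227,329) is the look-alike.
- **Whole brick:** the cream one at (245,219) on the ware board fits. The pink one at (252,167) is not meant.

I'll confirm with one enlarged crop.

```bash
cat > h.py <<'E'
import cv2,numpy as np
from bench import status,optics
from scipy.spatial.transform import Rotation as R
def rays(n,px):
    m=optics.camera_model(n); w,x,y,z=m["attitude"]
    u=cv2.undistortPoints(np.float64(px).reshape(-1,1,2),m["intrinsics"],m["D"]).reshape(-1,2)
    d=np.c_[u[:,0],-u[:,1],-np.ones(len(u))]
    return m["position"],R.from_quat([x,y,z,w]).apply(d)
def plane(n,px,z):
    o,d=rays(n,px); return (o+d*((z-o[2])/d[:,2])[:,None])[:,:2]
def tri(pt,ps):
    (o1,d1),(o2,d2)=rays("top",pt),rays("side",ps); out=[]
    for a,b in zip(d1,d2):
        s=np.linalg.lstsq(np.c_[a,-b],o2-o1,rcond=None)[0]; p,q=o1+a*s[0],o2+b*s[1]; out.append([*(p+q)/2,np.linalg.norm(p-q)])
    return np.array(out)
def proj(n,P):
    m=optics.camera_model(n); w,x,y,z=m["attitude"]
    c=R.from_quat([x,y,z,w]).inv().apply(np.float64(P).reshape(-1,3)-m["position"])*[1,-1,-1]
    return cv2.projectPoints(c,np.zeros(3),np.zeros(3),m["intrinsics"],m["D"])[0].reshape(-1,2)
E
python3 - <<'E'
import cv2,numpy as np
a=cv2.imread("pics/top0.png")[155:345,200:450]
cv2.imwrite("pics/c1.png",cv2.resize(a,(750,570),interpolation=cv2.INTER_CUBIC))
a=cv2.imread("pics/side0.png")[160:360,200:420]
cv2.imwrite("pics/c2.png",cv2.resize(a,(660,600),interpolation=cv2.INTER_CUBIC))
E
```

```text
(no output)
```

View pics/c1.png

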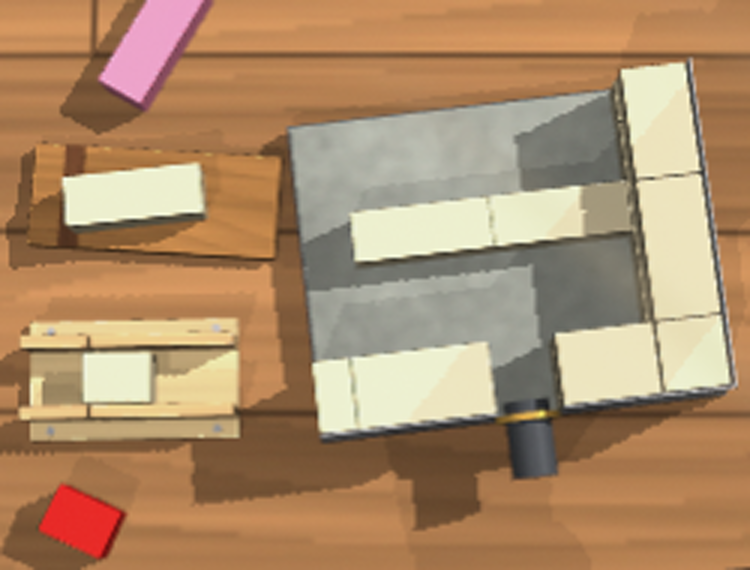

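View pics/c2.png

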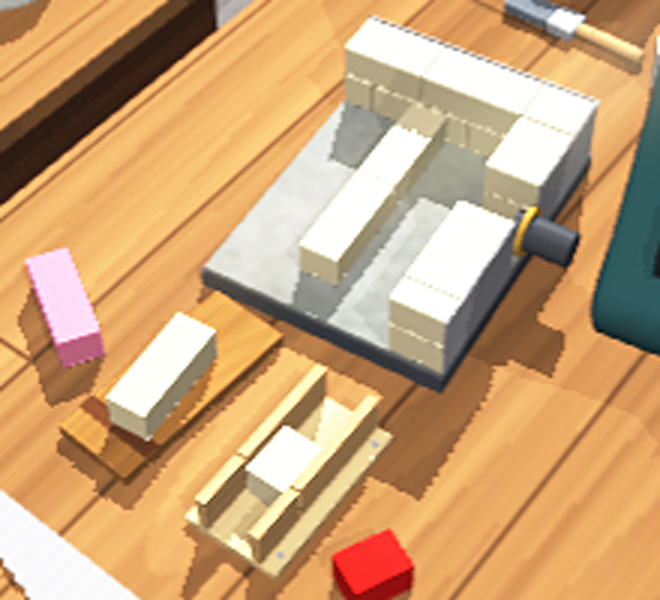

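The crops confirm it: the cream half brick is in the mitre box, the cream whole brick is on the board, and the pink and red look-alikes are separate. Next I'll measure.

```bash
cat > m.py <<'E'
from h import *
def blob(im,n,roi,z,thr=200,hi=None):
    x0,y0,x1,y1=roi; s=4
    c=cv2.resize(im[y0:y1,x0:x1],None,fx=s,fy=s,interpolation=cv2.INTER_CUBIC)
    g=c.min(2); m=(g>thr).astype(np.uint8)
    cs=cv2.findContours(m,cv2.RETR_EXTERNAL,cv2.CHAIN_APPROX_NONE)[0]; k=max(cs,key=cv2.contourArea).reshape(-1,2)
    px=(k+.5)/s-.5+[x0,y0]
    w=plane(n,px,z).astype(np.float32); (cx,cy),(a,b),t=cv2.minAreaRect(w)
    bp=cv2.boxPoints(((cx,cy),(a,b),t)); e=bp[1]-bp[0]; f=bp[2]-bp[1]; l=e if np.hypot(*e)>np.hypot(*f) else f
    return np.round([cx,cy],1),np.round(sorted([a,b]),1),round(np.degrees(np.arctan2(-l[0],l[1]))%180,2)
E
python3 - <<'E'
from m import *
T=cv2.imread("pics/top0.png");S=cv2.imread("pics/side0.png")
print(T[219,245],T[281,239],T[230,335],T[231,360],T[275,225],T[224,400])
for thr in(150,170,185):
    print(thr,"whole",blob(T,"top",(215,200,275,235),62,thr),"half",blob(T,"top",(226,270,252,290),56,thr),
     "first",blob(T,"top",(312,212,408,246),74,thr))
    print("  side whole",blob(S,"side",(232,260,275,308),62,thr),"half",blob(S,"side",(280,300,310,325),56,thr))
f=lambda p:(np.array(p)+.5)/3-.5+[200,155]
pr=lambda l,p,z:print(l,plane("top",f(p),z).round(1).tolist())
pr("tray UL,UR-start",[(289,129),(612,92)],30)
pr("sidewall top inner",[(621,70),(655,320)],118)
pr("wall outer",[(690,60),(734,384)],118)
pr("bag left end far,near",[(350,213),(357,264)],74)
pr("bag right far/near",[(628,180),(632,231)],74)
pr("joint",[(489,198),(494,247)],74)
pr("mitre fences ends",[(30,320),(238,320),(30,440),(238,438)],12)
pr("mitre fence tops",[(22,341),(238,326),(20,412),(238,410)],62)
pr("half corners",[(84,351),(152,351),(152,403),(84,403)],56)
pr("whole corners",[(62,178),(201,164),(204,212),(72,228)],62)
pr("board",[(37,145),(280,157),(275,258),(27,243)],18)
pr("rear wall in",[(313,362),(490,343),(555,333),(652,322)],118)
E
```

```text
[206 239 237] [207 240 237] [206 239 237] [207 239 237] [115 159 185] [124 152 163]
150 whole (array([608.1, 279.8]), array([ 47.8, 131.3]), np.float32(6.24)) half (array([435.9, 292.4]), array([45.7, 63.8]), np.float32(0.31)) first (array([586.1, -29.1]), array([ 84.3, 232.9]), np.float32(0.1))
  side whole (array([611.9, 279.3]), array([ 50.9, 133.6]), np.float32(6.26)) half (array([433.5, 276.4]), array([61.9, 96.5]), np.float32(0.75))
170 whole (array([608.1, 279.8]), array([ 46.8, 129.9]), np.float32(6.29)) half (array([436.2, 292.5]), array([44.9, 62.2]), np.float32(0.3)) first (array([579.1, -36. ]), array([ 48.3, 217.5]), np.float32(6.93))
  side whole (array([611.9, 279.2]), array([ 49.7, 131.6]), np.float32(6.31)) half (array([433.7, 276.1]), array([60.8, 95.7]), np.float32(0.97))
185 whole (array([608.1, 280. ]), array([ 46.4, 128.9]), np.float32(6.24)) half (array([435.9, 292.3]), array([43.6, 60.7]), np.float32(1.0)) first (array([578.7, -35.7]), array([ 47.2, 215.5]), np.float32(6.93))
  side whole (array([611.9, 279.2]), array([ 49.5, 130.8]), np.float32(6.27)) half (array([433.9, 276. ]), array([60.1, 95.5]), np.float32(0.84))
tray UL,UR-start [[677.4, 134.7], [714.4, -176.5]]
sidewall top inner [[714.4, -175.5], [483.6, -203.0]]
wall outer [[724.1, -239.2], [426.0, -273.4]]
bag left end far,near [[588.1, 73.9], [540.1, 67.1]]
bag right far/near [[619.9, -185.5], [571.7, -188.6]]
joint [[602.5, -55.6], [556.4, -60.1]]
mitre fences ends [[493.7, 384.1], [494.4, 182.8], [378.2, 380.9], [381.4, 181.3]]
mitre fence tops [[468.4, 380.6], [483.3, 178.0], [402.0, 380.7], [405.0, 176.9]]
half corners [[459.9, 323.0], [460.1, 258.9], [411.5, 258.0], [411.1, 321.8]]
whole corners [[623.4, 347.2], [636.8, 215.3], [590.9, 211.7], [575.5, 336.3]]
board [[664.3, 381.2], [652.3, 144.0], [553.6, 147.6], [567.8, 387.9]]
rear wall in [[445.0, 104.7], [462.6, -54.3], [471.7, -112.8], [481.8, -200.3]]
```

Emit:
{"method": "move_arm", "body": {
  "gripper": [87,87,87,87,87,87,87,87,87,87,87,87,87,87],
  "dp": [
    [0,0,-0.1],
    [0,0,-0.1],
    [0.213,-0.207,-0.03],
    [0.213,-0.207,-0.03],
    [0.213,-0.207,-0.03],
    [0.213,-0.207,-0.03],
    [0.213,-0.207,-0.03],
    [0.213,-0.207,-0.03],
    [0.213,-0.207,-0.03],
    [0.213,-0.207,-0.03],
    [0.213,-0.207,-0.03],
    [0.213,-0.207,-0.03],
    [0.213,-0.207,-0.03],
    [0.213,-0.207,-0.03]
  ],
  "turn": [0.1375,0.1375,0,0,0,0,0,0,0,0,0,0,0,0],
  "grip_force": 20
}}

```text
time_s: 1.5
eef_pos: [556.6, -195.6, 306.5]
tool_rot: [-0.0, 1.0, 0.005, -0.0]
ft_force: [1.4, -0.3, 0.3]
width: 86.8
finger_force: 0.0
```

Emit:
{"method": "move_arm", "body": {
  "gripper": [87,87,87,87,87,87,87,87,87,87,87,87],
  "dp": [
    [-0.075,-0.297,0],
    [-0.075,-0.297,0],
    [-0.075,-0.297,0],
    [-0.075,-0.297,0],
    [-0.075,-0.297,0],
    [-0.075,-0.297,0],
    [-0.075,-0.297,0],
    [-0.075,-0.297,0],
    [-0.075,-0.297,0],
    [-0.075,-0.297,0],
    [-0.075,-0.297,0],
    [0,0,0]
  ],
  "turn": [0,0,0,0,0,0,0,0,0,0,0,0]
}}

```text
time_s: 2.7
eef_pos: [425.2, 296.1, 306.3]
tool_rot: [-0.001, 1.0, 0.008, -0.001]
ft_force: [0.7, 0.4, -0.2]
width: 86.9
finger_force: 0.0
```

```bash
cat >> h.py <<'E'
def st():
    s=status.state(); w,x,y,z=s["tool_rot"]; M=R.from_quat([x,y,z,w]).as_matrix()
    return s,M,np.degrees(np.arctan2(M[1,0],M[0,0]))
def to(x,y,z,yaw=None):
    """tool-frame shift (share of 150) to a goal TCP; turn share needed"""
    s,M,a=st(); d=M.T@(np.array([x,y,z])-s["eef_pos"]); t=0 if yaw is None else -((yaw-a+90)%180-90)
    print("t",round(s["time_s"],2),"tcp",s["eef_pos"].round(1),"yaw",round(a,2),"tilt",round(np.degrees(np.arccos(-M[2,2])),2),"F",s["ft_force"].round(1),"w",round(s["width"],1),"ff",round(s["finger_force"],1))
    print("shift",(d/150).round(4),"len",round(np.linalg.norm(d)),"turn",round(t/60,4))
E
python3 - <<'E'
from h import *
to(435.7,291.5,100,.5)
g=lambda p,x,y:(np.array(p)+.5)/3-.5+[x,y]
a=lambda p:g(p,200,155); b=lambda p:g(p,200,160)
print(tri(a([(350,213),(357,264),(62,178),(204,212),(84,403),(152,351),(621,70)]),b([(302,244),(340,264),(109,402),(216,346),(275,503),(290,428),(346,48)])).round(1))
# side-camera bag end and half faces
print(plane("side",b([(302,244),(340,264)]),74).round(1))
E
```

```text
t 2.7 tcp [425.2 296.1 306.3] yaw 0.88 tilt 0.14 F [ 0.7  0.4 -0.2] w 86.9 ff 0.0
shift [0.0713 0.0346 1.3754] len 207 turn 0.0063
[[ 5.873e+02  7.370e+01  7.880e+01  0.000e+00]
 [ 5.404e+02  6.710e+01  7.190e+01  1.000e-01]
 [ 6.233e+02  3.473e+02  5.940e+01  1.300e+00]
 [ 5.949e+02  2.144e+02  3.690e+01  4.000e-01]
 [ 4.165e+02  3.273e+02  3.920e+01  9.900e+00]
 [ 4.594e+02  2.587e+02  5.330e+01  2.300e+00]
 [ 7.145e+02 -1.750e+02  1.197e+02  1.200e+00]]
[[590.   70.5]
 [539.2  68.5]]
```

Emit:
{"method": "move_arm", "body": {
  "gripper": [87,87,87,87,87,87,87,87,87],
  "dp": [
    [0.071,0.032,0.2],
    [0,0,0.3],
    [0,0,0.3],
    [0,0,0.3],
    [0,0,0.3],
    [0,0,0.2],
    [0,0,0.15],
    [0,0,0.145],
    [0,0,0]
  ],
  "turn": [0.006,0,0,0,0,0,0,0,0]
}}

```text
time_s: 3.6
eef_pos: [435.9, 284.9, 19.9]
tool_rot: [0.001, 1.0, 0.001, -0.003]
ft_force: [0.0, 0.3, -0.3]
width: 87.2
finger_force: 0.0
```

Emit:
{"method": "move_arm", "body": {
  "gripper": [60,60,60,60,60,60,60,60],
  "dp": [
    [0,0,0],
    [0,0,0],
    [0,0,0],
    [0,0,0],
    [0,0,0],
    [0,0,0],
    [0,0,0],
    [0,0,0]
  ],
  "turn": [0,0,0,0,0,0,0,0],
  "grip_force": 20
}}

```text
time_s: 4.4
eef_pos: [438.9, 287.4, 23.7]
tool_rot: [-0.001, 1.0, 0.002, 0.001]
ft_force: [-0.8, -0.6, 7.5]
width: 63.9
finger_force: 20.0
```

Emit:
{"method": "move_arm", "body": {
  "gripper": [60,60,60,60,60,60,60,60],
  "dp": [
    [0,0,-0.05],
    [0,0,-0.1],
    [0,0,-0.25],
    [0,0,-0.3],
    [0,0,-0.3],
    [0,0,-0.2],
    [0,0,0],
    [0,0,0]
  ],
  "turn": [0,0,0,0,0,0,0,0]
}}

```text
time_s: 5.2
eef_pos: [437.7, 286.8, 203.0]
tool_rot: [-0.0, 1.0, 0.002, 0.0]
ft_force: [-0.6, 0.3, -1.2]
width: 63.7
finger_force: 20.0
```

```bash
python3 - <<'E'
from h import *
to(574.5,-13.6,200,6.95)
for i in range(3): to(574.5,-13.6,200,6.95); optics.camera("top")
E
```

```text
t 5.2 tcp [437.7 286.8 203. ] yaw 0.21 tilt 0.06 F [-0.6  0.3 -1.2] w 63.7 ff 20.0
shift [0.9049 2.0062 0.0196] len 330 turn -0.1124
t 5.2 tcp [437.7 286.8 203. ] yaw 0.21 tilt 0.06 F [-0.6  0.3 -1.2] w 63.7 ff 20.0
shift [0.9049 2.0062 0.0196] len 330 turn -0.1124
t 5.25 tcp [436.9 286.4 201.7] yaw 0.21 tilt 0.09 F [-0.8  0.4 -0.6] w 64.1 ff 20.0
shift [0.9104 2.0036 0.0115] len 330 turn -0.1124
t 5.3 tcp [436.5 286.2 201.1] yaw 0.2 tilt 0.17 F [-0.4  0.1 -1.5] w 63.7 ff 20.0
shift [0.9127 2.0021 0.007 ] len 330 turn -0.1124
```

Emit:
{"method": "move_arm", "body": {
  "gripper": [60,60,60,60,60,60,60,60,60,60,60],
  "dp": [
    [0.06,0.15,0],
    [0.114,0.25,0],
    [0.114,0.25,0],
    [0.114,0.25,0],
    [0.114,0.25,0],
    [0.114,0.25,0],
    [0.114,0.25,0],
    [0.114,0.25,0],
    [0.05,0.1,0],
    [0,0,0],
    [0,0,0]
  ],
  "turn": [0,0,0,0,0,0,0,0,0,-0.112,0]
}}

```text
time_s: 6.45
eef_pos: [574.2, -12.6, 200.8]
tool_rot: [-0.001, 0.998, 0.06, -0.002]
ft_force: [0.1, 0.6, -1.3]
width: 63.8
finger_force: 20.0
```

```bash
python3 - <<'E'
from h import *
optics.camera("top")
to(574.5,-13.6,88,6.95)
optics.camera("top")
to(574.5,-13.6,88,6.95)
E
```

```text
t 6.5 tcp [574.1 -12.1 201. ] yaw 6.78 tilt 0.18 F [-0.6  0.2 -1.5] w 63.9 ff 20.0
shift [0.004  0.011  0.7536] len 113 turn -0.0028
t 6.55 tcp [574.1 -11.8 201.4] yaw 6.79 tilt 0.15 F [ 0.1  0.3 -1.1] w 63.9 ff 20.0
shift [0.0029 0.0129 0.7557] len 113 turn -0.0027
```

Emit:
{"method": "move_arm", "body": {
  "gripper": [60,60,60,60,60,60],
  "dp": [
    [0,0.01,0.15],
    [0,0,0.25],
    [0,0,0.25],
    [0,0,0.07],
    [0,0,0],
    [0,0,0]
  ],
  "turn": [-0.003,0,0,0,0,0]
}}

```text
time_s: 7.15
eef_pos: [576.2, -13.8, 95.6]
tool_rot: [0.0, 0.998, 0.062, 0.001]
ft_force: [0.8, -0.5, 0.6]
width: 63.7
finger_force: 20.0
```

Emit:
{"method": "move_arm", "body": {
  "gripper": [60,60,60,60,60,60,60],
  "dp": [
    [0,0,0.01],
    [0,0,0.01],
    [0,0,0.01],
    [0,0,0.007],
    [0,0,0.0],
    [0,0,0],
    [0,0,0]
  ],
  "turn": [0,0,0,0,0,0,0]
}}

```text
time_s: 7.85
eef_pos: [575.3, -14.1, 88.9]
tool_rot: [-0.0, 0.998, 0.062, -0.0]
ft_force: [-1.2, -0.1, -0.5]
width: 63.6
finger_force: 20.0
```

Emit:
{"method": "move_arm", "body": {
  "gripper": [60,60,60,60,60],
  "dp": [
    [0,0,0.007],
    [0,0,0.007],
    [0,0,0.0],
    [0,0,0],
    [0,0,0]
  ],
  "turn": [0,0,0,0,0]
}}

```text
time_s: 8.35
eef_pos: [575.3, -14.1, 86.8]
tool_rot: [-0.0, 0.998, 0.062, -0.0]
ft_force: [-0.0, 0.2, -0.8]
width: 64.2
finger_force: 20.0
```

Emit:
{"method": "move_arm", "body": {
  "gripper": [60,60,60,60],
  "dp": [
    [0,0,0.007],
    [0,0,0.0],
    [0,0,0],
    [0,0,0]
  ],
  "turn": [0,0,0,0]
}}

```text
time_s: 8.75
eef_pos: [575.5, -14.1, 85.9]
tool_rot: [-0.0, 0.998, 0.062, 0.0]
ft_force: [0.0, 0.4, 0.9]
width: 63.8
finger_force: 20.0
```

Close to contact; half a millimetre to a millimetre more.

Emit:
{"method": "move_arm", "body": {
  "gripper": [60,60,60,60,60],
  "dp": [
    [0,0,0.006],
    [0,0,0.0],
    [0,0,0],
    [0,0,0],
    [0,0,0]
  ],
  "turn": [0,0,0,0,0]
}}

```text
time_s: 9.25
eef_pos: [575.7, -14.1, 85.7]
tool_rot: [0.0, 0.998, 0.062, 0.0]
ft_force: [-1.0, 0.7, 8.2]
width: 64.2
finger_force: 20.0
```

Emit:
{"method": "move_arm", "body": {
  "gripper": [72,87,87,87,87,87,87,87,87,87,87,87],
  "dp": [
    [0,0,0],
    [0,0,0],
    [0,0,0],
    [0,0,0],
    [0,0,-0.1],
    [0,0,-0.3],
    [0,0,-0.3],
    [-0.2,0,-0.3],
    [-0.33,0,0],
    [-0.33,0,0],
    [0,0,0],
    [0,0,0]
  ],
  "turn": [0,0,0,0,0,0,0,0,0,0,0,0]
}}

```text
time_s: 10.45
eef_pos: [448.8, -29.8, 231.6]
tool_rot: [0.0, 0.998, 0.062, 0.0]
ft_force: [0.4, 0.4, 0.8]
width: 87.0
finger_force: 0.0
```

```bash
python3 - <<'E'
from m import *
T=optics.camera("top")[:,:,::-1].copy();S=optics.camera("side")[:,:,::-1].copy()
cv2.imwrite("pics/top1.png",T);cv2.imwrite("pics/side1.png",S)
a=cv2.resize(T[190:300,290:450],(800,550),interpolation=cv2.INTER_CUBIC)
cv2.imwrite("pics/c3.png",a)
to(575.5,-14.1,200,97)
E
```

```text
t 10.55 tcp [451.2 -30.  231.9] yaw 7.09 tilt 0.12 F [ 1.3 -0.7  0.5] w 87.0 ff 0.0
shift [ 0.8351 -0.0031  0.214 ] len 129 turn -1.4984
```

View pics/c3.png

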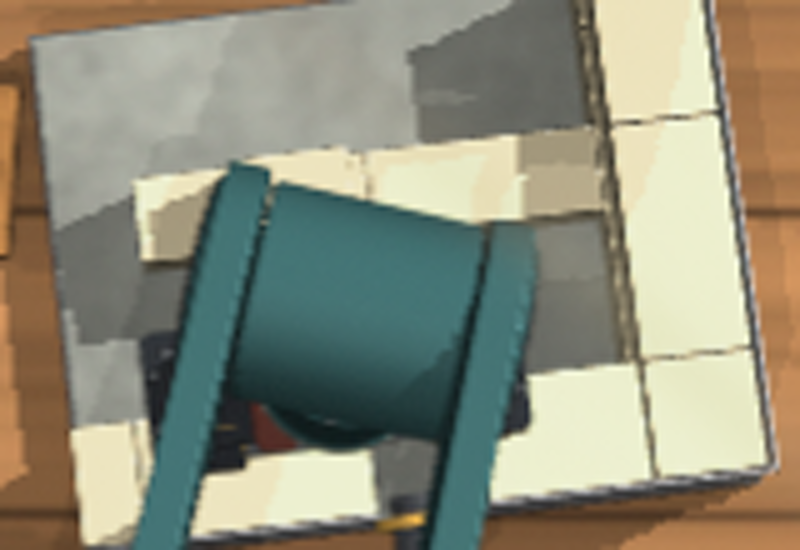

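Emit:
{"method": "move_arm", "body": {
  "gripper": [87,87,87,87,87,87,87,87,87,87,87,87,87,87,87,87,87,87],
  "dp": [
    [0,-0.3,0],
    [0,-0.3,0],
    [0,-0.3,0],
    [0,-0.3,0],
    [0,-0.3,0],
    [0,-0.3,0],
    [0,0,0],
    [0,0,0],
    [0,0,0],
    [0,0,0],
    [0,0,0],
    [0,0,0],
    [0,0,0],
    [0,0,0],
    [0,0,0],
    [0,0,0],
    [0,0,0],
    [0,0,0]
  ],
  "turn": [0,0,0,0,0,0,-0.136,-0.136,-0.136,-0.136,-0.136,-0.136,-0.136,-0.136,-0.136,-0.136,-0.136,0]
}}

```text
time_s: 12.35
eef_pos: [417.7, 239.1, 231.3]
tool_rot: [0.0, 0.663, 0.749, 0.0]
ft_force: [-0.1, -0.4, 0.0]
width: 86.8
finger_force: 0.0
```

```bash
python3 - <<'E'
from m import *
T=optics.camera("top")[:,:,::-1].copy();S=optics.camera("side")[:,:,::-1].copy()
cv2.imwrite("pics/top2.png",T);cv2.imwrite("pics/side2.png",S)
a=cv2.resize(T[200:270,300:430],(780,420),interpolation=cv2.INTER_CUBIC)
cv2.imwrite("pics/c4.png",a)
to(575.5,-14.1,200,97)
E
```

```text
t 12.45 tcp [417.2 238.8 231.3] yaw 96.66 tilt 0.02 F [-0.3  0.2 -0.6] w 86.7 ff 0.0
shift [-1.797   0.8524  0.2084] len 300 turn -0.0057
```

View pics/c4.png

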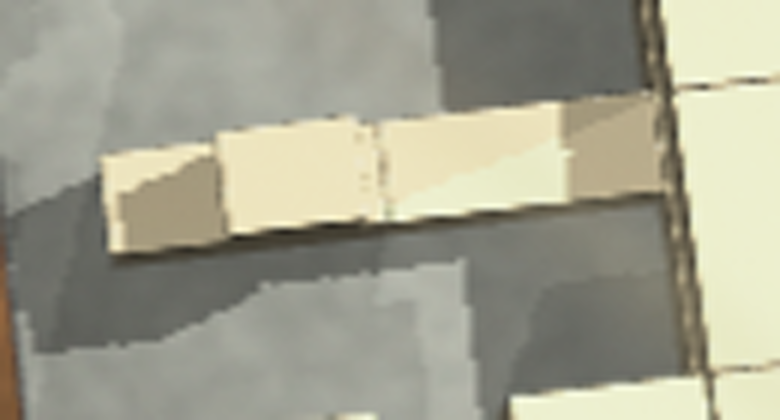

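```bash
python3 - <<'E'
from m import *
f=lambda p:(np.array(p)+.5)/6-.5+[300,200]
h=plane("top",f([(217,133),(355,118),(367,219),(230,235)]),118);print(h.round(1),h.mean(0).round(1))
b=plane("top",f([(103,157),(655,94),(665,193),(112,253)]),74);print(b.round(1))
print("end",(b[0]+b[3])/2,"wall",(b[1]+b[2])/2)
w=plane("top",f([(662,15),(702,310)]),118);print("wall2 top",w.round(1))
def yaw(a,b):d=a-b;return np.degrees(np.arctan2(-d[0],d[1]))
print(yaw(b[0],b[1]),yaw(b[3],b[2]),yaw(h[0],h[1]),yaw(h[3],h[2]))
# side cam crop
S=cv2.imread("pics/side2.png"); q=proj("side",[[575,-14,118]])[0];print(q)
x,y=q.astype(int);cv2.imwrite("pics/c5.png",cv2.resize(S[y-45:y+45,x-60:x+60],None,fx=6,fy=6,interpolation=cv2.INTER_CUBIC));print(x-60,y-45)
E
```

```text
[[591.6  19.5]
 [598.7 -43.1]
 [552.3 -48.4]
 [544.8  13.5]] [571.8 -14.6]
[[ 587.9   72.7]
 [ 618.3 -184.8]
 [ 571.5 -188.8]
 [ 542.7   68.2]]
end [565.29834711  70.48361362] wall [ 594.86865458 -186.78926998]
wall2 top [[ 646.7 -183.4]
 [ 511.1 -199.6]]
6.728435468560579 6.384450503672021 6.406928704210732 6.856150375186655
[319.40735281 218.85362794]
259 173
```

View pics/c5.png

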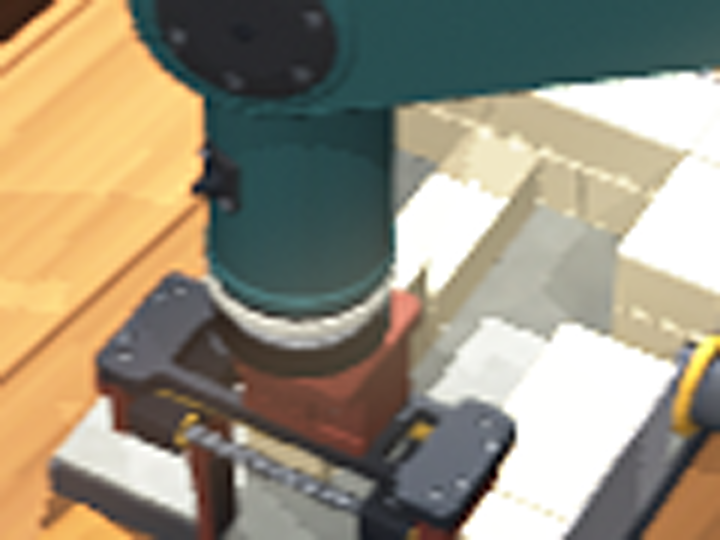

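Emit:
{"method": "move_arm", "body": {
  "gripper": [87,87,87,87,87,87,87,87,87,87,87,87,87],
  "dp": [
    [-0.258,0.118,0],
    [-0.258,0.118,0],
    [-0.258,0.118,0],
    [-0.258,0.118,0],
    [-0.258,0.118,0],
    [-0.258,0.118,0],
    [-0.25,0.118,0],
    [0,0,0.25],
    [0,0,0.25],
    [0,0,0.2],
    [0,0,0.1],
    [0,0,0],
    [0,0,0]
  ],
  "turn": [-0.0057,0,0,0,0,0,0,0,0,0,0,0,0]
}}

```text
time_s: 13.75
eef_pos: [573.3, -14.0, 111.5]
tool_rot: [-0.0, 0.662, 0.75, 0.0]
ft_force: [0.2, -0.8, 0.2]
width: 87.3
finger_force: 0.0
```

```bash
python3 -c "
from h import *
to(572.5,-14.5,85,96.95)"
```

```text
t 13.75 tcp [573.3 -14.  111.5] yaw 97.11 tilt 0.01 F [ 0.2 -0.8  0.2] w 87.3 ff 0.0
shift [-0.0027 -0.0059  0.1769] len 27 turn 0.0027
```

Emit:
{"method": "move_arm", "body": {
  "gripper": [87,87,87,87,44,44,44,44,44,44,44],
  "dp": [
    [0,-0.006,0.07],
    [0,0,0.07],
    [0,0,0.035],
    [0,0,0],
    [0,0,0],
    [0,0,0],
    [0,0,0],
    [0,0,0],
    [0,0,0],
    [0,0,0],
    [0,0,0]
  ],
  "turn": [0,0,0,0,0,0,0,0,0,0,0],
  "grip_force": 20
}}

```text
time_s: 14.85
eef_pos: [572.1, -14.1, 85.4]
tool_rot: [0.0, 0.661, 0.75, 0.0]
ft_force: [0.6, -0.1, 1.5]
width: 48.1
finger_force: 20.0
```

```bash
python3 -c "
from h import *
to(572.5,-14.5,85,96.95)"
```

```text
t 14.85 tcp [572.1 -14.1  85.4] yaw 97.2 tilt 0.03 F [ 0.6 -0.1  1.5] w 48.1 ff 20.0
shift [-0.0027  0.0021  0.0025] len 1 turn 0.0042
```

Emit:
{"method": "move_arm", "body": {
  "gripper": [44,44,44,44,44,44,44,44,44],
  "dp": [
    [0,0,-0.02],
    [0,0,-0.04],
    [-0.15,0.011,0],
    [-0.2,0,0],
    [-0.2,0,0],
    [-0.2,0,0],
    [-0.06,0,0],
    [0,0,0],
    [0,0,0]
  ],
  "turn": [0.004,0,0,0,0,0,0,0,0],
  "grip_force": 30
}}

```text
time_s: 15.75
eef_pos: [587.7, -133.6, 94.1]
tool_rot: [-0.001, 0.663, 0.749, 0.0]
ft_force: [-1.2, 0.5, -2.2]
width: 48.2
finger_force: 30.0
```

```bash
python3 -c "
from h import *
to(595.3-(-140+187)*.12,-140,86,96.9)"
```

```text
t 15.75 tcp [ 587.7 -133.6   94.1] yaw 96.95 tilt 0.07 F [-1.2  0.5 -2.2] w 48.2 ff 30.0
shift [-0.0438  0.0081  0.054 ] len 10 turn 0.0008
```

Emit:
{"method": "move_arm", "body": {
  "gripper": [44,44,44,44,44,44],
  "dp": [
    [-0.01,0.008,0.02],
    [-0.01,0,0.02],
    [-0.01,0,0.01],
    [0,0,0],
    [0,0,0],
    [0,0,0]
  ],
  "turn": [0,0,0,0,0,0]
}}

```text
time_s: 16.35
eef_pos: [590.0, -138.8, 86.7]
tool_rot: [-0.0, 0.663, 0.749, 0.0]
ft_force: [-0.4, 0.6, -1.1]
width: 47.7
finger_force: 30.0
```

Emit:
{"method": "move_arm", "body": {
  "gripper": [44,44,44,44,44,44,44,44],
  "dp": [
    [-0.015,0,0],
    [-0.015,0,0],
    [-0.015,0,0],
    [-0.01,0,0],
    [-0.01,0,0],
    [-0.007,0,0],
    [0,0,0],
    [0,0,0]
  ],
  "turn": [0,0,0,0,0,0,0,0]
}}

```text
time_s: 17.15
eef_pos: [591.2, -149.5, 86.6]
tool_rot: [-0.0, 0.663, 0.749, 0.0]
ft_force: [-0.3, -0.2, -1.2]
width: 47.7
finger_force: 30.0
```

```bash
python3 -c "
from h import *
to(595.3-(-150+187)*.12,-150,86,96.9)"
```

```text
t 17.15 tcp [ 591.2 -149.5   86.6] yaw 96.96 tilt 0.01 F [-0.3 -0.2 -1.2] w 47.7 ff 30.0
shift [-0.0027 -0.0026  0.0043] len 1 turn 0.001
```

Emit:
{"method": "move_arm", "body": {
  "gripper": [44,44,44,44,44],
  "dp": [
    [-0.004,0,0],
    [-0.004,0,0],
    [-0.004,0,0],
    [0,0,0],
    [0,0,0]
  ],
  "turn": [0,0,0,0,0]
}}

```text
time_s: 17.65
eef_pos: [591.5, -151.4, 86.7]
tool_rot: [-0.0, 0.663, 0.749, 0.0]
ft_force: [-0.5, -0.2, -1.6]
width: 47.7
finger_force: 30.0
```

Emit:
{"method": "move_arm", "body": {
  "gripper": [44,44,44,44],
  "dp": [
    [-0.004,0,0],
    [-0.004,0,0],
    [0,0,0],
    [0,0,0]
  ],
  "turn": [0,0,0,0]
}}

```text
time_s: 18.05
eef_pos: [591.6, -152.6, 86.6]
tool_rot: [-0.0, 0.663, 0.749, 0.0]
ft_force: [-0.2, 1.0, -1.5]
width: 47.6
finger_force: 30.0
```

Emit:
{"method": "move_arm", "body": {
  "gripper": [44,44,44,44],
  "dp": [
    [-0.004,0,0],
    [-0.003,0,0],
    [0,0,0],
    [0,0,0]
  ],
  "turn": [0,0,0,0]
}}

```text
time_s: 18.45
eef_pos: [591.7, -153.6, 86.7]
tool_rot: [-0.0, 0.663, 0.749, 0.0]
ft_force: [-0.2, 0.4, -0.8]
width: 47.8
finger_force: 30.0
```

Emit:
{"method": "move_arm", "body": {
  "gripper": [44,44,44,44],
  "dp": [
    [-0.004,0,0],
    [-0.003,0,0],
    [0,0,0],
    [0,0,0]
  ],
  "turn": [0,0,0,0]
}}

```text
time_s: 18.85
eef_pos: [591.8, -154.6, 86.6]
tool_rot: [-0.0, 0.663, 0.749, 0.0]
ft_force: [0.8, -0.7, -1.2]
width: 48.2
finger_force: 30.0
```

Emit:
{"method": "move_arm", "body": {
  "gripper": [44,44,44,44],
  "dp": [
    [-0.004,0,0],
    [-0.002,0,0],
    [0,0,0],
    [0,0,0]
  ],
  "turn": [0,0,0,0]
}}

```text
time_s: 19.25
eef_pos: [592.0, -155.5, 86.7]
tool_rot: [-0.0, 0.663, 0.749, 0.0]
ft_force: [-0.3, -0.2, -0.6]
width: 47.9
finger_force: 30.0
```

Emit:
{"method": "move_arm", "body": {
  "gripper": [44,44,44,44],
  "dp": [
    [-0.004,0,0],
    [-0.001,0,0],
    [0,0,0],
    [0,0,0]
  ],
  "turn": [0,0,0,0]
}}

```text
time_s: 19.65
eef_pos: [592.0, -156.3, 86.6]
tool_rot: [-0.0, 0.663, 0.749, 0.0]
ft_force: [-0.5, 0.5, -0.2]
width: 48.1
finger_force: 30.0
```

Emit:
{"method": "move_arm", "body": {
  "gripper": [44,44,44,44],
  "dp": [
    [-0.004,0,0],
    [-0.001,0,0],
    [0,0,0],
    [0,0,0]
  ],
  "turn": [0,0,0,0]
}}

```text
time_s: 20.05
eef_pos: [592.2, -157.0, 86.7]
tool_rot: [-0.0, 0.663, 0.749, 0.0]
ft_force: [-0.3, -0.8, -1.1]
width: 47.8
finger_force: 30.0
```

Emit:
{"method": "move_arm", "body": {
  "gripper": [44,44,44,44],
  "dp": [
    [-0.004,0,0],
    [-0.001,0,0],
    [0,0,0],
    [0,0,0]
  ],
  "turn": [0,0,0,0]
}}

```text
time_s: 20.45
eef_pos: [592.2, -157.3, 86.7]
tool_rot: [-0.0, 0.663, 0.749, 0.0]
ft_force: [0.6, 2.9, -0.8]
width: 48.0
finger_force: 30.0
```

Emit:
{"method": "move_arm", "body": {
  "gripper": [44,44,44,44],
  "dp": [
    [-0.004,0,0],
    [-0.001,0,0],
    [0,0,0],
    [0,0,0]
  ],
  "turn": [0,0,0,0]
}}

```text
time_s: 20.85
eef_pos: [592.2, -157.3, 86.7]
tool_rot: [-0.001, 0.663, 0.749, 0.001]
ft_force: [0.6, 5.8, 0.5]
width: 47.7
finger_force: 30.0
```

Emit:
{"method": "move_arm", "body": {
  "gripper": [44,44,44,44],
  "dp": [
    [-0.004,0,0],
    [-0.002,0,0],
    [0,0,0],
    [0,0,0]
  ],
  "turn": [0,0,0,0]
}}

```text
time_s: 21.25
eef_pos: [592.2, -157.3, 86.7]
tool_rot: [-0.001, 0.663, 0.749, 0.001]
ft_force: [-0.0, 9.4, 2.6]
width: 48.0
finger_force: 30.0
```

Emit:
{"method": "move_arm", "body": {
  "gripper": [44,44,44,44,44],
  "dp": [
    [0,0,0.004],
    [0,0,0.004],
    [0,0,0.003],
    [0,0,0],
    [0,0,0]
  ],
  "turn": [0,0,0,0,0]
}}

```text
time_s: 21.75
eef_pos: [592.0, -157.3, 85.4]
tool_rot: [-0.001, 0.663, 0.749, 0.001]
ft_force: [-1.1, 8.9, 4.4]
width: 47.7
finger_force: 30.0
```

Emit:
{"method": "move_arm", "body": {
  "gripper": [54,87,87,87,87,87,87,87,87,87,87,87,87,87,87,87,87,87,87,87],
  "dp": [
    [0,0,0],
    [0,0,0],
    [0,0,0],
    [0,0,0],
    [0,0,-0.1],
    [0,0,-0.3],
    [0,0,-0.3],
    [0,0,-0.3],
    [0.2,0,-0.1],
    [0.3,0,0],
    [0.3,0,0],
    [0.3,0,0],
    [0.3,0,0],
    [0.3,0,0],
    [0.3,0,0],
    [0.3,0,0],
    [0.3,0,0],
    [0.3,0,0],
    [0.2,0,0],
    [0,0,0]
  ],
  "turn": [0,0,0,0,0,0,0,0,0,0,0,0,0,0,0,0,0,0,0,0]
}}

```text
time_s: 23.75
eef_pos: [535.4, 305.8, 249.9]
tool_rot: [-0.0, 0.661, 0.75, 0.001]
ft_force: [0.2, -0.7, -0.8]
width: 87.5
finger_force: 0.0
```

```bash
python3 - <<'E'
from m import *
T=optics.camera("top")[:,:,::-1].copy();S=optics.camera("side")[:,:,::-1].copy()
cv2.imwrite("pics/top3.png",T);cv2.imwrite("pics/side3.png",S)
a=cv2.resize(T[200:270,300:430],(780,420),interpolation=cv2.INTER_CUBIC)
b=cv2.resize(S[180:270,290:390],(667,600))
cv2.imwrite("pics/c6.png",a)
to(610,279.5,150,96.3)
E
```

```text
t 23.85 tcp [535.9 302.3 249.8] yaw 97.05 tilt 0.05 F [ 0.7 -0.8  0.7] w 87.1 ff 0.0
shift [-0.2107  0.4719  0.6652] len 126 turn 0.0125
```

View pics/c6.png

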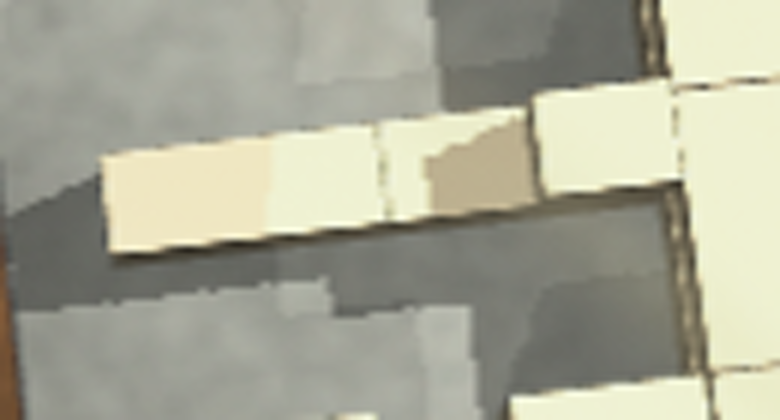

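The half brick now sits against the side wall, with its top-face corners at about (533,92) and (681,183) in the crop. I'll check its alignment with the bag wall.

```bash
python3 - <<'E'
from m import *
f=lambda p:(np.array(p)+.5)/6-.5+[300,200]
h=plane("top",f([(533,92),(672,78),(681,183),(545,196)]),118);c=h.mean(0);print(h.round(1),c.round(1))
b=plane("top",f([(103,157),(525,108),(540,206),(112,253)]),74);print(b.round(1))
e=(b[0]+b[3])/2;w=(b[1]+b[2])/2;u=(e-w)/np.linalg.norm(e-w)
print("yaw",np.degrees(np.arctan2(-u[0],u[1])),"half off line (+ = +x)",(c-w)@[u[1],-u[0]], "using known 6.9", (c-e)@[np.cos(np.radians(6.9)),np.sin(np.radians(6.9))])
T=cv2.imread("pics/top3.png")
E
```

```text
[[ 610.8 -124.1]
 [ 617.5 -187.5]
 [ 569.1 -190.9]
 [ 563.  -129.1]] [ 590.1 -157.9]
[[ 587.9   72.7]
 [ 611.5 -124. ]
 [ 565.2 -130.5]
 [ 542.7   68.2]]
yaw 6.6451015860316565 half off line (+ = +x) -1.7833433494733824 using known 6.9 -2.805362937948345
```

```bash
cat > e.py <<'E'
from m import *
th=np.radians(6.9);U=np.array([-np.sin(th),np.cos(th)]);N=np.array([np.cos(th),np.sin(th)]);C=np.array([595.3,-187.])
def edges(T,z,y0,y1):
    g=T.astype(np.float32).mean(2); r=[]
    for s in np.arange(y0,y1,3.):
        o=np.arange(-40,40.1,.25); P=C+U*s+N*o[:,None]
        q=proj("top",np.c_[P,np.full(len(o),z)]).astype(np.float32)
        v=cv2.remap(g,q[:,:1],q[:,1:],cv2.INTER_LINEAR).ravel()
        d=np.gradient(cv2.GaussianBlur(v[:,None],(1,9),1.5).ravel()); l=(o<-15)&(o>-33);h=(o>15)&(o<33)
        r.append([o[l][d[l].argmax()],o[h][d[h].argmin()]])
    r=np.array(r);s=np.arange(y0,y1,3.)
    k=np.degrees(np.arctan(np.polyfit(s,np.median(r,0).sum()*0+r.mean(1),1)[0]))
    return np.median(r,0).round(1),"centre",np.median(r,0).mean().round(2),"yaw dev",round(-k,2)
E
python3 - <<'E'
from e import *
for n in("top0","top3"):
    T=cv2.imread(f"pics/{n}.png"); print(n,"bag b",edges(T,74,140,250),"a",edges(T,74,70,125))
T=cv2.imread("pics/top3.png");print("half",edges(T,118,5,60))
T=cv2.imread("pics/top2.png");print("half earlier",edges(T,118,148,205))
E
```

```text
top0 bag b (array([-22. ,  24.5]), 'centre', np.float64(1.25), 'yaw dev', np.float64(-0.05)) a (array([-22. ,  24.8]), 'centre', np.float64(1.38), 'yaw dev', np.float64(0.31))
top3 bag b (array([-22. ,  24.5]), 'centre', np.float64(1.25), 'yaw dev', np.float64(-0.09)) a (array([-22.2,  24.8]), 'centre', np.float64(1.25), 'yaw dev', np.float64(-0.06))
half (array([-25. ,  22.2]), 'centre', np.float64(-1.38), 'yaw dev', np.float64(0.02))
half earlier (array([-26. ,  21.2]), 'centre', np.float64(-2.38), 'yaw dev', np.float64(0.29))
```

The half brick sits about 2.6 mm off the line. That is inside tolerance but thin, so I'll go back, regrasp it centred further along +x, and push it up again.

```bash
python3 - <<'E'
from e import *
print(C+U*29.9+N*2.2); to(*(C+U*29.9+N*2.2),150,96.9)
E
```

```text
[ 593.89197467 -157.05225443]
t 23.85 tcp [535.9 302.3 249.8] yaw 97.05 tilt 0.05 F [ 0.7 -0.8  0.7] w 87.1 ff 0.0
shift [-3.0859  0.008   0.6676] len 474 turn 0.0025
```

Emit:
{"method": "move_arm", "body": {
  "gripper": [87,87,87,87,87,87,87,87,87,87,87,87,87,87,87,87],
  "dp": [
    [-0.2,0.008,0],
    [-0.3,0,0],
    [-0.3,0,0],
    [-0.3,0,0],
    [-0.3,0,0],
    [-0.3,0,0],
    [-0.3,0,0],
    [-0.3,0,0],
    [-0.3,0,0],
    [-0.3,0,0],
    [-0.186,0,0],
    [0,0,0.2],
    [0,0,0.3],
    [0,0,0.3],
    [0,0,0],
    [0,0,0]
  ],
  "turn": [0.0025,0,0,0,0,0,0,0,0,0,0,0,0,0,0,0]
}}

```text
time_s: 25.45
eef_pos: [591.3, -158.3, 130.1]
tool_rot: [-0.001, 0.664, 0.747, -0.0]
ft_force: [-0.2, 0.5, 0.3]
width: 87.0
finger_force: 0.0
```

```bash
python3 - <<'E'
from e import *
to(*(C+U*29.9+N*2.2),85.5,96.9)
E
```

```text
t 25.45 tcp [ 591.3 -158.3  130.1] yaw 96.73 tilt 0.11 F [-0.2  0.5  0.3] w 87.0 ff 0.0
shift [0.0061 0.0184 0.2976] len 45 turn -0.0028
```

Emit:
{"method": "move_arm", "body": {
  "gripper": [87,87,87,87],
  "dp": [
    [0,0,0.15],
    [0,0,0],
    [0,0,0],
    [0,0,0]
  ],
  "turn": [0,0,0,0]
}}

```text
time_s: 25.85
eef_pos: [593.6, -157.9, 109.8]
tool_rot: [0.002, 0.664, 0.748, 0.001]
ft_force: [0.8, -0.6, 0.7]
width: 87.1
finger_force: 0.0
```

```bash
python3 - <<'E'
from e import *
to(*(C+U*29.9+N*2.2),85.5,96.9)
E
```

```text
t 25.85 tcp [ 593.6 -157.9  109.8] yaw 96.81 tilt 0.19 F [ 0.8 -0.6  0.7] w 87.1 ff 0.0
shift [0.0055 0.0024 0.1617] len 24 turn -0.0014
```

Emit:
{"method": "move_arm", "body": {
  "gripper": [87,87,87,87,87,44,44,44,44,44,44,44],
  "dp": [
    [0.005,0.003,0.08],
    [0,0,0.06],
    [0,0,0.018],
    [0,0,0],
    [0,0,0],
    [0,0,0],
    [0,0,0],
    [0,0,0],
    [0,0,0],
    [0,0,0],
    [0,0,0],
    [0,0,0]
  ],
  "turn": [0,0,0,0,0,0,0,0,0,0,0,0],
  "grip_force": 20
}}

```text
time_s: 27.05
eef_pos: [592.6, -156.5, 83.9]
tool_rot: [-0.0, 0.664, 0.748, 0.0]
ft_force: [-0.1, 0.5, 1.4]
width: 47.8
finger_force: 20.0
```

```bash
python3 - <<'E'
from e import *
to(*(C+U*29.9+N*2.2),85.5,96.9)
s=st()[0]["eef_pos"][:2]-C;print(s@U,s@N)
E
```

```text
t 27.05 tcp [ 592.6 -156.5   83.9] yaw 96.82 tilt 0.0 F [-0.1  0.5  1.4] w 47.8 ff 20.0
shift [-0.0048  0.0082 -0.0108] len 2 turn -0.0014
30.61777473955963 0.9761376583418739
```

Emit:
{"method": "move_arm", "body": {
  "gripper": [44,44,44,44,44],
  "dp": [
    [0,0,-0.008],
    [0,0.009,0],
    [0,0,0],
    [0,0,0],
    [0,0,0]
  ],
  "turn": [-0.001,0,0,0,0],
  "grip_force": 30
}}

```text
time_s: 27.55
eef_pos: [593.9, -156.3, 84.9]
tool_rot: [-0.0, 0.663, 0.748, -0.0]
ft_force: [-0.5, 0.2, -1.0]
width: 47.5
finger_force: 30.0
```

Emit:
{"method": "move_arm", "body": {
  "gripper": [44,44,44,44,44,44],
  "dp": [
    [-0.004,0,0],
    [-0.004,0,0],
    [-0.003,0,0],
    [0,0,0],
    [0,0,0],
    [0,0,0]
  ],
  "turn": [0,0,0,0,0,0]
}}

```text
time_s: 28.15
eef_pos: [593.9, -156.4, 85.0]
tool_rot: [-0.001, 0.663, 0.748, 0.001]
ft_force: [1.1, 6.8, 0.3]
width: 47.5
finger_force: 30.0
```

```bash
python3 - <<'E'
from e import *
to(*(C+U*29.9+N*2.2),85.5,96.9)
s=st()[0]["eef_pos"][:2]-C;print(s@U,s@N)
E
```

```text
t 28.15 tcp [ 593.9 -156.4   85. ] yaw 96.87 tilt 0.14 F [1.1 6.8 0.3] w 47.5 ff 30.0
shift [-0.0047 -0.0003 -0.0035] len 1 turn -0.0005
30.600048855534915 2.248948037308054
```

Emit:
{"method": "move_arm", "body": {
  "gripper": [44,44,44,44,44,44],
  "dp": [
    [-0.003,0,0],
    [0,0,0.004],
    [0,0,0.004],
    [0,0,0.002],
    [0,0,0],
    [0,0,0]
  ],
  "turn": [0,0,0,0,0,0]
}}

```text
time_s: 28.75
eef_pos: [593.8, -156.4, 83.9]
tool_rot: [-0.001, 0.663, 0.748, 0.001]
ft_force: [-2.4, 8.1, 4.3]
width: 47.9
finger_force: 30.0
```

Emit:
{"method": "move_arm", "body": {
  "gripper": [54,87,87,87,87,87,87,87,87,87,87,87,87,87,87,87,87,87,87,87],
  "dp": [
    [0,0,0],
    [0,0,0],
    [0,0,0],
    [0,0,0],
    [0,0,-0.1],
    [0,0,-0.3],
    [0,0,-0.3],
    [0,0,-0.3],
    [0.2,0.1,-0.1],
    [0.3,0.05,0],
    [0.3,0.05,0],
    [0.3,0.05,0],
    [0.3,0.05,0],
    [0.3,0.05,0],
    [0.3,0.05,0],
    [0.3,0.05,0],
    [0.3,0.02,0],
    [0.3,0,0],
    [0.1,0,0],
    [0,0,0]
  ],
  "turn": [0,0,0,0,0,0,0,0,0,0,0,0,0,0,0,0,0,0,0,0]
}}

```text
time_s: 30.75
eef_pos: [609.8, 298.7, 248.2]
tool_rot: [-0.0, 0.662, 0.749, -0.0]
ft_force: [-0.3, -0.5, 0.6]
width: 87.1
finger_force: 0.0
```

```bash
python3 - <<'E'
from e import *
T=optics.camera("top")[:,:,::-1].copy();cv2.imwrite("pics/top4.png",T)
print("bag b",edges(T,74,140,250),"a",edges(T,74,70,125),"half",edges(T,118,5,60))
to(610,279.5,80,96.3)
E
```

```text
bag b (array([-22. ,  24.5]), 'centre', np.float64(1.25), 'yaw dev', np.float64(-0.1)) a (array([-22.2,  24.8]), 'centre', np.float64(1.25), 'yaw dev', np.float64(-0.08)) half (array([-22.8,  23.8]), 'centre', np.float64(0.5), 'yaw dev', np.float64(-0.06))
t 30.8 tcp [610.1 296.8 248.3] yaw 96.97 tilt 0.05 F [ 0.2 -0.4  0.1] w 87.1 ff 0.0
shift [-0.1133 -0.0146  1.1218] len 169 turn 0.0112
```

Emit:
{"method": "move_arm", "body": {
  "gripper": [87,87,87,87,87,87,87,87,87],
  "dp": [
    [-0.11,-0.014,0.1],
    [0,0,0.3],
    [0,0,0.3],
    [0,0,0.3],
    [0,0,0.2],
    [0,0,0.15],
    [0,0,0.1],
    [0,0,0],
    [0,0,0]
  ],
  "turn": [0.011,0,0,0,0,0,0,0,0]
}}

```text
time_s: 31.7
eef_pos: [611.1, 279.3, 31.8]
tool_rot: [0.0, 0.668, 0.744, 0.0]
ft_force: [-0.3, -0.4, 0.4]
width: 87.0
finger_force: 0.0
```

```bash
python3 - <<'E'
from e import *
to(610,279.5,29.5,96.3)
E
```

```text
t 31.7 tcp [611.1 279.3  31.8] yaw 96.16 tilt 0.05 F [-0.3 -0.4  0.4] w 87.0 ff 0.0
shift [ 0.0019 -0.007   0.0154] len 3 turn -0.0024
```

Emit:
{"method": "move_arm", "body": {
  "gripper": [87,87,44,44,44,44,44,44,44,44,44,44,44,44,44],
  "dp": [
    [0,-0.006,0.01],
    [0,0,0],
    [0,0,0],
    [0,0,0],
    [0,0,0],
    [0,0,0],
    [0,0,0],
    [0,0,0],
    [0,0,-0.05],
    [0,0,-0.1],
    [0,0,-0.25],
    [0,0,-0.3],
    [0,0,-0.3],
    [0,0,0],
    [0,0,0]
  ],
  "turn": [0,0,0,0,0,0,0,0,0,0,0,0,0,0,0],
  "grip_force": 35
}}

```text
time_s: 33.2
eef_pos: [610.2, 280.4, 182.0]
tool_rot: [0.001, 0.668, 0.744, 0.002]
ft_force: [-0.1, -0.8, -2.8]
width: 47.9
finger_force: 35.0
```

```bash
python3 - <<'E'
from e import *
print(C+U*145+N*2.6)
to(*(C+U*145+N*2.6),150,96.9)
E
```

```text
[580.46132746 -42.73782964]
t 33.2 tcp [610.2 280.4 182. ] yaw 96.22 tilt 0.22 F [-0.1 -0.8 -2.8] w 47.9 ff 35.0
shift [-2.1202 -0.431   0.2096] len 326 turn -0.0114
```

Emit:
{"method": "move_arm", "body": {
  "gripper": [44,44,44,44,44,44,44,44,44,44,44,44,44],
  "dp": [
    [-0.13,-0.027,0],
    [-0.25,-0.051,0],
    [-0.25,-0.051,0],
    [-0.25,-0.051,0],
    [-0.25,-0.051,0],
    [-0.25,-0.051,0],
    [-0.25,-0.051,0],
    [-0.25,-0.051,0],
    [-0.15,-0.031,0],
    [-0.09,-0.016,0.2],
    [0,0,0.25],
    [0,0,0],
    [0,0,0]
  ],
  "turn": [0,0,0,0,0,0,0,0,0,0,-0.0114,0,0]
}}

```text
time_s: 34.5
eef_pos: [577.3, -43.1, 110.7]
tool_rot: [-0.002, 0.664, 0.748, -0.001]
ft_force: [0.7, 0.9, -2.4]
width: 47.7
finger_force: 35.0
```

```bash
python3 - <<'E'
from e import *
to(*(C+U*145+N*2.6),89,96.9)
E
```

```text
t 34.5 tcp [577.3 -43.1 110.7] yaw 96.86 tilt 0.29 F [ 0.7  0.9 -2.4] w 47.7 ff 35.0
shift [-1.000e-04  2.170e-02  1.445e-01] len 22 turn -0.0006
```

Emit:
{"method": "move_arm", "body": {
  "gripper": [44,44,44,44,44],
  "dp": [
    [0,0.012,0.06],
    [0,0,0.07],
    [0,0,0],
    [0,0,0],
    [0,0,0]
  ],
  "turn": [0,0,0,0,0]
}}

```text
time_s: 35.0
eef_pos: [581.6, -42.7, 93.0]
tool_rot: [0.0, 0.663, 0.748, 0.0]
ft_force: [0.8, -0.7, -2.3]
width: 48.0
finger_force: 35.0
```

```bash
python3 - <<'E'
from e import *
to(*(C+U*137+N*2.6),87,96.9)
E
```

```text
t 35.0 tcp [581.6 -42.7  93. ] yaw 96.92 tilt 0.04 F [ 0.8 -0.7 -2.3] w 48.0 ff 35.0
shift [-0.0524 -0.0075  0.0397] len 10 turn 0.0003
```

Lower until it touches, so I know the level, then back up about 1 mm and push.

Emit:
{"method": "move_arm", "body": {
  "gripper": [44,44,44,44,44,44],
  "dp": [
    [0,-0.007,0.01],
    [0,0,0.01],
    [0,0,0.01],
    [0,0,0],
    [0,0,0],
    [0,0,0]
  ],
  "turn": [0,0,0,0,0,0]
}}

```text
time_s: 35.6
eef_pos: [580.3, -43.0, 88.0]
tool_rot: [-0.0, 0.663, 0.748, 0.0]
ft_force: [-0.2, 0.6, -1.9]
width: 47.7
finger_force: 35.0
```

Emit:
{"method": "move_arm", "body": {
  "gripper": [44,44,44,44],
  "dp": [
    [0,0,0.006],
    [0,0,0.004],
    [0,0,0],
    [0,0,0]
  ],
  "turn": [0,0,0,0]
}}

```text
time_s: 36.0
eef_pos: [580.2, -43.0, 86.5]
tool_rot: [-0.0, 0.663, 0.748, 0.0]
ft_force: [-0.5, 0.3, -2.2]
width: 47.4
finger_force: 35.0
```

```bash
python3 - <<'E'
from e import *
to(*(C+U*130+N*2.6),87,96.9)
E
```

```text
t 36.0 tcp [580.2 -43.   86.5] yaw 96.9 tilt 0.01 F [-0.5  0.3 -2.2] w 47.4 ff 35.0
shift [-0.0987  0.0017 -0.0034] len 15 turn -0.0
```

Emit:
{"method": "move_arm", "body": {
  "gripper": [44,44,44,44],
  "dp": [
    [0,0,0.006],
    [0,0,0],
    [0,0,0],
    [0,0,0]
  ],
  "turn": [0,0,0,0]
}}

```text
time_s: 36.4
eef_pos: [580.2, -43.0, 85.6]
tool_rot: [-0.0, 0.663, 0.748, 0.0]
ft_force: [-0.9, 0.2, -2.8]
width: 47.7
finger_force: 35.0
```

Emit:
{"method": "move_arm", "body": {
  "gripper": [44,44,44,44],
  "dp": [
    [0,0,0.006],
    [0,0,0],
    [0,0,0],
    [0,0,0]
  ],
  "turn": [0,0,0,0]
}}

```text
time_s: 36.8
eef_pos: [580.3, -43.0, 85.5]
tool_rot: [0.0, 0.663, 0.748, 0.0]
ft_force: [-2.2, 1.0, 5.5]
width: 47.8
finger_force: 35.0
```

Emit:
{"method": "move_arm", "body": {
  "gripper": [44,44,44,44,44,44,44,44,44,44],
  "dp": [
    [0,0,-0.011],
    [0,0,0],
    [-0.015,0.002,0],
    [-0.015,0,0],
    [-0.015,0,0],
    [-0.01,0,0],
    [-0.01,0,0],
    [-0.005,0,0],
    [0,0,0],
    [0,0,0]
  ],
  "turn": [0,0,0,0,0,0,0,0,0,0]
}}

```text
time_s: 37.8
eef_pos: [581.8, -53.4, 86.4]
tool_rot: [-0.0, 0.663, 0.748, 0.0]
ft_force: [-1.4, 0.8, -1.8]
width: 47.7
finger_force: 35.0
```

```bash
python3 - <<'E'
from e import *
to(*(C+U*127+N*2.6),87,96.9)
E
```

```text
t 37.8 tcp [581.8 -53.4  86.4] yaw 96.9 tilt 0.01 F [-1.4  0.8 -1.8] w 47.7 ff 35.0
shift [-0.0486 -0.0001 -0.0043] len 7 turn -0.0001
```

Emit:
{"method": "move_arm", "body": {
  "gripper": [44,44,44,44,44,44],
  "dp": [
    [-0.008,0,0],
    [-0.008,0,0],
    [-0.008,0,0],
    [-0.004,0,0],
    [0,0,0],
    [0,0,0]
  ],
  "turn": [0,0,0,0,0,0]
}}

```text
time_s: 38.4
eef_pos: [582.3, -57.6, 86.4]
tool_rot: [-0.0, 0.663, 0.748, 0.0]
ft_force: [-0.2, -0.8, -2.0]
width: 47.6
finger_force: 35.0
```

Emit:
{"method": "move_arm", "body": {
  "gripper": [44,44,44,44],
  "dp": [
    [-0.004,0,0],
    [-0.003,0,0],
    [0,0,0],
    [0,0,0]
  ],
  "turn": [0,0,0,0]
}}

```text
time_s: 38.8
eef_pos: [582.4, -58.6, 86.4]
tool_rot: [-0.0, 0.663, 0.748, 0.0]
ft_force: [-0.6, 0.6, -2.7]
width: 48.0
finger_force: 35.0
```

Emit:
{"method": "move_arm", "body": {
  "gripper": [44,44,44,44],
  "dp": [
    [-0.004,0,0],
    [-0.003,0,0],
    [0,0,0],
    [0,0,0]
  ],
  "turn": [0,0,0,0]
}}

```text
time_s: 39.2
eef_pos: [582.6, -59.6, 86.4]
tool_rot: [-0.0, 0.663, 0.748, 0.0]
ft_force: [0.1, -0.4, -2.0]
width: 47.7
finger_force: 35.0
```

Emit:
{"method": "move_arm", "body": {
  "gripper": [44,44,44,44],
  "dp": [
    [-0.004,0,0],
    [-0.003,0,0],
    [0,0,0],
    [0,0,0]
  ],
  "turn": [0,0,0,0]
}}

```text
time_s: 39.6
eef_pos: [582.7, -60.7, 86.4]
tool_rot: [-0.0, 0.663, 0.748, 0.0]
ft_force: [-0.3, 0.1, -2.2]
width: 47.5
finger_force: 35.0
```

Emit:
{"method": "move_arm", "body": {
  "gripper": [44,44,44,44],
  "dp": [
    [-0.004,0,0],
    [-0.003,0,0],
    [0,0,0],
    [0,0,0]
  ],
  "turn": [0,0,0,0]
}}

```text
time_s: 40.0
eef_pos: [582.8, -61.6, 86.4]
tool_rot: [-0.0, 0.663, 0.748, 0.0]
ft_force: [-0.1, 0.2, -2.6]
width: 47.8
finger_force: 35.0
```

Emit:
{"method": "move_arm", "body": {
  "gripper": [44,44,44,44],
  "dp": [
    [-0.004,0,0],
    [-0.003,0,0],
    [0,0,0],
    [0,0,0]
  ],
  "turn": [0,0,0,0]
}}

```text
time_s: 40.4
eef_pos: [582.8, -61.6, 86.4]
tool_rot: [-0.001, 0.663, 0.748, 0.001]
ft_force: [-1.3, 5.9, -0.7]
width: 47.9
finger_force: 35.0
```

Emit:
{"method": "move_arm", "body": {
  "gripper": [44,44,44,44,44],
  "dp": [
    [-0.004,0,0],
    [-0.004,0,0],
    [0,0,0],
    [0,0,0],
    [0,0,0]
  ],
  "turn": [0,0,0,0,0]
}}

```text
time_s: 40.9
eef_pos: [582.8, -61.6, 86.5]
tool_rot: [-0.001, 0.663, 0.748, 0.001]
ft_force: [0.1, 9.6, 0.6]
width: 47.9
finger_force: 35.0
```

Emit:
{"method": "move_arm", "body": {
  "gripper": [44,44,44,44,44],
  "dp": [
    [0,0,0.004],
    [0,0,0.004],
    [0,0,0.001],
    [0,0,0],
    [0,0,0]
  ],
  "turn": [0,0,0,0,0]
}}

```text
time_s: 41.4
eef_pos: [582.8, -61.6, 85.6]
tool_rot: [-0.001, 0.663, 0.748, 0.001]
ft_force: [-1.0, 10.7, 4.6]
width: 47.7
finger_force: 35.0
```

```bash
python3 - <<'E'
from e import *
to(*(C+U*127+N*2.6),87,96.9)
s=st()[0]["eef_pos"][:2]-C;print(s@U,s@N)
E
```

```text
t 41.4 tcp [582.8 -61.6  85.6] yaw 96.88 tilt 0.19 F [-1.  10.7  4.6] w 47.7 ff 35.0
shift [ 0.0068 -0.0002 -0.0096] len 2 turn -0.0003
125.9828449812466 2.6243862664387745
```

Emit:
{"method": "move_arm", "body": {
  "gripper": [54,87,87,87,87,87,87,87,87,87,87,87,87,87,87,87,87,87],
  "dp": [
    [0,0,0],
    [0,0,0],
    [0,0,0],
    [0,0,0],
    [0,0,-0.1],
    [0,0,-0.3],
    [0,0,-0.3],
    [0,0,-0.3],
    [0.2,-0.1,-0.1],
    [0.3,-0.05,0],
    [0.3,-0.1,0],
    [0.3,-0.1,0],
    [0.3,-0.1,0],
    [0.3,-0.1,0],
    [0.3,-0.1,0],
    [0.2,0,0],
    [0,0,0],
    [0,0,0]
  ],
  "turn": [0,0,0,0,0,0,0,0,0,0,0,0,0,0,0,0,0,0]
}}

```text
time_s: 43.2
eef_pos: [446.6, 251.9, 250.0]
tool_rot: [0.0, 0.663, 0.749, -0.0]
ft_force: [0.2, -0.4, -0.4]
width: 87.3
finger_force: 0.0
```

```bash
python3 - <<'E'
from e import *
T=optics.camera("top")[:,:,::-1].copy();cv2.imwrite("pics/top5.png",T)
print("bag b",edges(T,74,205,250),"half",edges(T,118,5,58),"whole",edges(T,118,70,185))
cv2.imwrite("pics/c7.png",cv2.resize(T[190:290,290:450],(800,500),interpolation=cv2.INTER_CUBIC))
to(*(C+U*127+N*2.6),87,96.9)
E
```

```text
bag b (array([-22.,  25.]), 'centre', np.float64(1.5), 'yaw dev', np.float64(-0.67)) half (array([-22.8,  24. ]), 'centre', np.float64(0.62), 'yaw dev', np.float64(-0.22)) whole (array([-22.5,  24.2]), 'centre', np.float64(0.88), 'yaw dev', np.float64(0.07))
t 43.25 tcp [446.8 251.3 250. ] yaw 96.92 tilt 0.04 F [ 0.1 -1.  -0.9] w 87.1 ff 0.0
shift [-2.1722  0.6484  1.088 ] len 377 turn 0.0003
```

View pics/c7.png

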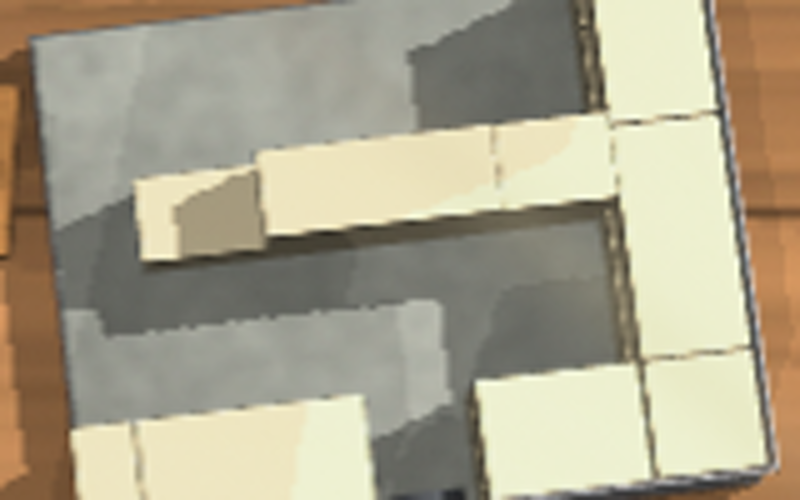

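The picture shows the half brick at (555,160) against the side wall and the whole brick at (380,180) butted to it at (497,165). Both are in line with the first course to within 1 mm, so I'm handing in.

```bash
python3 -c "
from bench import order
print(order.job_done())"
```

```text
the job is handed in; nothing more can be done
None
```

The half brick and the whole brick are laid as the second course, pushed up with about 9 and 11 N and within about 1 mm of the first course's line in the last picture; the job was handed in at about 43 s, and the hand-in gave no verdict.

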